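Pre-press a pellet with the crank-wound screw press

ROBOT

A 6-joint arm with a two-finger parallel gripper is mounted at the origin on a cart in front of the work surface, level with it; the furniture and walls round the work are solid. World frame = base frame: x ahead of the robot, y to its left, z up, the work surface at z = 0. Lengths are in mm, angles in rad, forces in N, time in s.
With the tool pointing down it reaches from about 400 to 925 mm from the base axis. Payload 12.5 kg.
Tool frame: the origin (TCP) lies on the front face of the gripper's body, between the roots of the fingers; the fingertips stand 78 mm ahead of it and the grasp point (between the pads) lies 59 mm ahead of it (env.nose_length is the distance from the TCP to the fingertips, in mm); z points along the fingers, y is the line along which they close (so a half turn about z gives the same grasp; the last joint's range is limited). The gripper opens to 95 mm and grips with 3 to 60 N. Pads are 20 mm wide; open, the fingers measure 119 mm over their backs; the gripper's body (75 mm by 180 mm) begins 59 mm behind the grasp point.
Start: joints at [1.164, 0.491, 1.559, -0, 1.092, -0.106], TCP at [185.158, 596.954, 292.261] pointing down, gripper open.
Joint ranges: [-3.1, 3.1], [-0.84, 2.19], [0.05, 2.79], [-1.13, 4.28], [0.06, 2.93], [-2.69, 2.69]. Speed limits (rad/s): [2.22, 2.22, 2.79, 3.14, 3.14, 3.14].

INTERFACE

Orientations are given as [roll, pitch, yaw] about the fixed x, y, z axes, in that order (R = Rz(yaw) Ry(pitch) Rx(roll)).
In Python, from cell import env gives the robot as it stands.
- The arm moves only by the tool jog_arm, never from a script. Its argument "motion" is a list of rows, each a list of 7 numbers: the turn, a rotation vector about the tool's x, y, z in degrees, then the shift along the tool's x, y, z in mm, then the finger opening in mm, from 0 to 95.1. In form: [[wx, wy, wz, x, y, z, hand], ...]. A call has 1 to 10 rows; each row shifts and turns the commanded pose from where the row before left it, along the tool's axes as they then stand; what a row does not reach is not made up. A row lasts 1/8 s, in which the tool goes at most 62.5 mm and 10.7 degrees, less where a joint would pass 70% of its speed; a pose out of reach is approached as far as the arm can. A call is refused whole if a number of a shift passes 62.5 or a number of a turn 10.7, either way. A call with a gripper value outside its range is refused whole. The fingers move at their own pace and stop on an object; the grip force is fixed at half the most. Time passes only in rows, so rows that do not move let the fingers close. It gives the time, the measured TCP pose, the force, the opening and the grip force at its end, in the units of the state.
- env.state(): the state, without advancing time (a new reading comes with each control period).
- env.read_camera(name): name is "side" or "top" or "wrist"; returns a dict with "color" (480x640x3 uint8, red, green, blue), "z_map" (480x640 float32, mm along the optical axis (not along the pixel's ray), 0 where there is no reading), "camera_matrix" (3x3 intrinsics, pixels), "world_to_cam" (4x4, takes a point from world to camera coordinates). Camera axes: x right, y up, looking along -z (the intrinsics and any distortion apply to the point x, -y, -z); pixel columns grow to the right and rows downward; lengths in mm; the calibration is good to about 2 mm. A picture is of the moment at which its call begins.
- env.job_done(): hands the job in; it is judged then, once.
Trained networks look in the newest picture that a camera, given by its name, has taken for a name from the list of things; names that differ only in an ending like _2 or _b are one class to them, and where a whole thing is asked for, a point or a joint stands for the part that bears it (a point fixed in the world has none). Each returns a list of dicts, best first, with "score" (0 to 1); they miss things now and then, are a little off and sometimes report something else, mostly with a low value. They report only what shows in the picture. A call takes as long as a camera call. They do not tell look-alikes from the thing itself.
- env.recognise(camera, thing): "location" ([column, row] in pixels, amid what is visible of it).
The state is a dict: "t": time; "joints": joint angles; "qvel": joint speeds; "tau": joint torques, N m; "eef_pos": TCP position; "tcp_rot": TCP orientation; "ft_force": force on the tool from outside, world axes, zero at the start; "moment": the same for the moment, N m; "opening": opening from 0.0 (shut) to 1.0 (fully open); "grip_force": force on a finger pad.
Only numpy, scipy, OpenCV 4.12 (cv2) and the standard library are available. Lean on these libraries where they do the work, as an engineer would, in place of code of your own. Each camera call takes 0.05 s, during which the arm holds its last target. There are 200 camera calls.

TASK

Pre-press the pellet: ease the loose crank, without forcing it, fully home onto the square end of the press screw and wind it clockwise by its knob until you feel the platen's foot meet the plunger of the die. Then nip it up by about a quarter of a turn more, so that the pellet stays under load but is not cracked by over-pressing. Let go of the crank and leave it standing on the screw, with the die still in its seat and the other things on the bench undisturbed.

Things in the scene. Friction and masses are not known exactly. Their poses are not given: they have to be found in the camera images.
- crank_boss (a point): Boss of the loose crank, which lies flat on the bench, right way up: dark steel, 26 x 26 mm, 36 mm tall, flat sides to grip; this point is 24 mm above its underside. At underside level a flat arm, 17 mm wide, 10 mm thick, runs to the knob. x axis along the arm to the knob, z up. Crank about 0.19 kg.
- crank_socket (a point): Centre of the mouth of the crank's square socket, in the boss's underside (24 mm below crank_boss, same axes). The socket is 15.4 mm wide, 30 mm deep, its sides parallel to the boss's flats.
- crank_knob (a point): Centre of the crank's knob: a black upright cylinder 20 mm across that spins freely on its pin, from 13 to 60 mm above the crank's underside; this point is 37 mm above the underside, 55 mm from the boss's axis.
- spindle_top (a point): Top of the press screw's square end: 14 mm square, 24 mm tall (its top 4 mm a cone, 8 mm at the tip), x and y axes square to its flats and turning with it. It stands on a shoulder 25 mm across, 154 mm above the bench, on which the crank's underside rests when fully home, in any of the four quarter positions. It never rises or sinks; it stays where it is left.
- press: Screw press, fixed: blue base 120 x 150 mm, top 16 mm high; columns 52 mm either side along its y axis; blue crosshead 46 x 146 mm, top 146 mm high. Origin on the bench under the screw's axis, z up. Turning the screw clockwise seen from above lowers the platen 10 mm a turn and takes about 0.24 N m (4.4 N at the knob) when free.
- platen: The press's moving platen, a dark steel bar 38 x 136 mm on the columns; origin on the screw's axis at its underside. Its round foot reaches 15 mm below the origin and starts 10 to 24 mm above the die's plunger, so 1 to 2.4 turns bring it down.
- die: Steel pellet die, 42 mm across, 38 mm tall, in a seat ring on the press base; origin at the centre of its underside. Its plunger stands 10 to 18 mm out of it, as the charge inside happens to be, on springs of 48 N/mm: after the foot meets it each quarter turn adds 120 N of load and 3.5 N at the knob. 120 N is wanted, 50 to 200 N will do, over 215 N cracks the pellet.
- petri: Glass petri dish, 61 mm across, 14 mm high: a bystander.
- cuvette_box: Blue open cuvette box, 60 x 110 x 36 mm: a bystander.
- pipette_bulb: Red rubber pipette bulb, 81 x 41 x 41 mm: a bystander.
There are look-alikes about, which are no part of the job. What is meant by the die is not green, turquoise or yellow, and is the larger of those in its own colour.

How it is judged (in metres and radians):
On the way, in this order (a step that is already met when the one before it is completed fails the run):
1. the crank is fully home on the square end, before the foot has come down on the die (horizontal distance between crank_socket and spindle_top below 0.004 m and z of crank_socket in the frame of spindle_top below -0.02 m and angle between crank_boss's own z axis and vertical below 0.12 rad and contact force between platen and die below 2 N), for 0.2 s.
2. the foot has been wound down onto the plunger and the pellet is under load, the crank still on the screw (horizontal distance between crank_socket and spindle_top below 0.004 m and z of crank_socket in the frame of spindle_top below -0.02 m and angle between crank_boss's own z axis and vertical below 0.12 rad and contact force between platen and die above 50 N), for 0.2 s.
At the end, for the whole second after the job is handed in: The crank stands on the screw, at rest: socket within 4 mm of the screw's axis, at least 20 of the 24 mm down, tilted less than 0.12 rad; the foot presses the die with 50 to 200 N; the die is within 6 mm of where it stood (all of step 2 and contact force between platen and die below 200 N and distance of die from where it was at the start of the episode below 0.006 m and linear speed of crank below 0.02 m/s); the robot touches nothing.
It fails at once if the pellet is over-pressed (more than 215 N on the die) (contact force between platen and die above 215 N).
It fails at once if the crank is forced onto the square end (more than 40 N between crank and press while it is not yet home) (contact force between crank and press above 40 N and z of crank_socket in the frame of spindle_top above -0.02 m).
It fails at once if the petri is pushed by more than 20 mm (distance of petri from where it was at the start of the episode above 0.02 m).
It fails at once if the cuvette box is pushed by more than 20 mm (distance of cuvette_box from where it was at the start of the episode above 0.02 m).
It fails at once if the pipette bulb is pushed by more than 20 mm (distance of pipette_bulb from where it was at the start of the episode above 0.02 m).
It also fails if it takes over 72 s, if anything falls off the work surface, if the arm or the gripper's body presses on something with over 40 N, if the wrist force passes 120 N, or if a joint passes its speed limit or range.

## Working session

There is one attempt and no reset: what is moved stays moved. The work goes in short steps, Python scripts to look and compute and a tool call to move; the robot and the scene stay as the last step left them, time stands still between calls to the robot, and variables do not carry over. Pictures are saved under pics/ and viewed, at most 10 in all, crops included, and the job is handed in when it is done.

Besides the shell and the picture viewer there is one more tool, called after ">>>" by a JSON object that holds its "api" and its "payload", one argument or row to a line. jog_arm: Moves the arm, as the interface text tells. Its arguments: {"type":"object","properties":{"motion":{"type":"array"}},"required":["motion"]}

```bash
mkdir -p pics; cat > h.py <<'E'
from cell import env
import numpy as np, cv2
def look(n):
    d=env.read_camera(n); return d
def save(d,name,crop=None,scale=1):
    im=d["color"][:,:,::-1]
    if crop: a,b,c,e=crop; im=im[b:e,a:c]
    if scale!=1: im=cv2.resize(im,None,fx=scale,fy=scale,interpolation=cv2.INTER_CUBIC)
    cv2.imwrite("pics/"+name,im)
def ray(d,u,v):
    K=d["camera_matrix"];T=np.linalg.inv(d["world_to_cam"])
    r=np.linalg.inv(K)@np.array([u,v,1.]); r=np.array([r[0],-r[1],-r[2]])
    return T[:3,3],T[:3,:3]@r
def atz(d,u,v,z):
    o,r=ray(d,u,v); return o+r*(z-o[2])/r[2]
def atd(d,u,v):
    o,r=ray(d,u,v); return o+r*d["z_map"][int(v),int(u)]
def cloud(d):
    h,w=d["z_map"].shape; u,v=np.meshgrid(np.arange(w),np.arange(h))
    K=d["camera_matrix"];T=np.linalg.inv(d["world_to_cam"]); z=d["z_map"]
    p=np.stack([(u-K[0,2])/K[0,0]*z,-(v-K[1,2])/K[1,1]*z,-z],-1)
    return p@T[:3,:3].T+T[:3,3]
E
python3 - <<'E'
from h import *
ims=[]
for n in ["top","side"]:
    d=look(n); save(d,n+"0.png"); print(n,np.linalg.inv(d["world_to_cam"])[:3,3].round())
    for t in ["crank_boss","crank_knob","spindle_top","press","platen","die","petri","cuvette_box","pipette_bulb"]:
        for r in env.recognise(n,t):
            u,v=r["location"]; print(t,round(r["score"],2),round(u),round(v),atd(d,u,v).round())
E
```

```text
top [ 502.  232. 1039.]
crank_boss 0.96 252 254 [560. 382.  10.]
crank_knob 0.71 251 256 [555. 384.  12.]
crank_knob 0.2 349 157 [754. 189.  20.]
spindle_top 0.64 422 256 [547.  72. 173.]
press 0.95 413 261 [540.  84. 146.]
die 0.66 439 200 [665.  13.  39.]
die 0.66 334 272 [524. 218.  52.]
die 0.59 386 332 [410. 119.  46.]
die 0.47 406 203 [660.  78.  33.]
petri 0.65 298 193 [684. 292.   3.]
cuvette_box 0.81 349 158 [753. 188.  20.]
cuvette_box 0.36 248 255 [557. 391.   2.]
pipette_bulb 0.74 218 200 [664. 447.  38.]
side [ 313. -601.  806.]
crank_boss 0.69 278 223 [565. 411.   1.]
crank_knob 0.71 275 225 [551. 391.  13.]
spindle_top 0.65 315 272 [542.  60. 158.]
press 0.87 315 310 [543.  59.  64.]
die 0.88 388 335 [664.  -8.  29.]
die 0.82 280 271 [516. 207.  37.]
die 0.72 312 323 [535.  51.  39.]
die 0.51 370 309 [659.  66.  26.]
petri 0.58 342 241 [691. 304.   1.]
cuvette_box 0.68 390 262 [757. 189.  18.]
cuvette_box 0.37 277 226 [560. 402.   1.]
pipette_bulb 0.73 311 198 [658. 445.  35.]
pipette_bulb 0.3 278 225 [561. 403.   2.]
pipette_bulb 0.3 320 308 [533.   3. 130.]
```

```bash
python3 - <<'E'
from h import *
d=look("top"); save(d,"topz.png",(180,130,500,370),2.5)
E
```

```text
(no output)
```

View pics/topz.png

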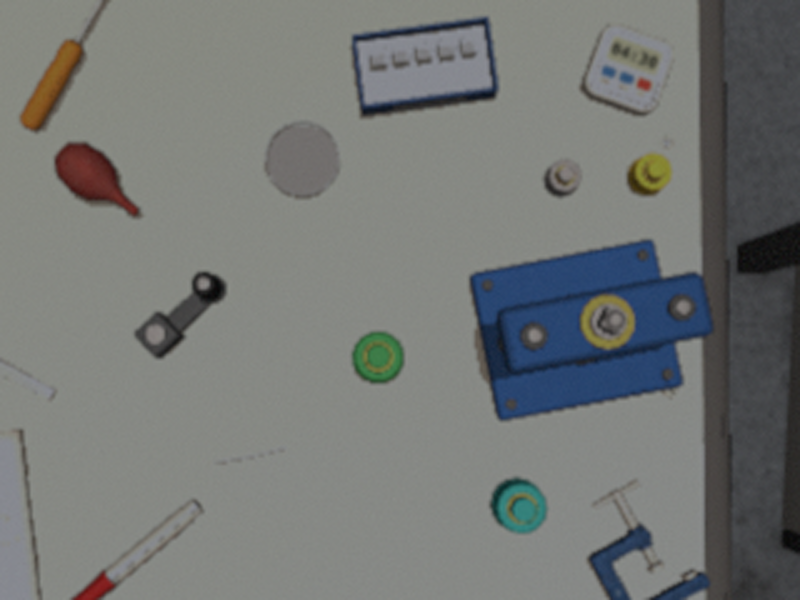

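View pics/side0.png

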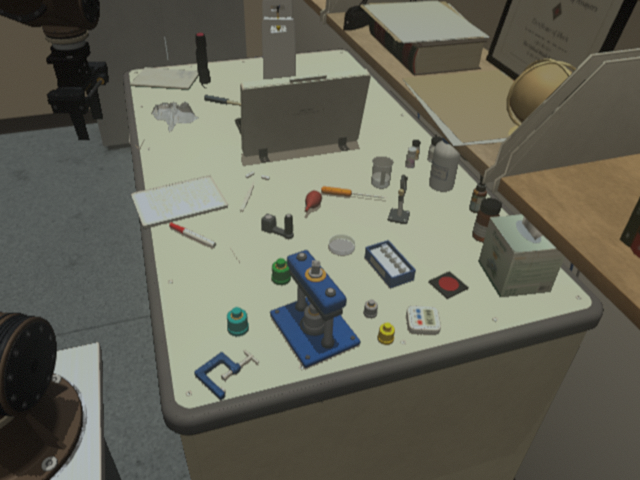

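Top picture (crop/2.5 + (180,130)): crank boss at (243,263), knob at (263,245), spindle at (424,258). The die candidates are green (331,273), turquoise (388,332), yellow (440,200), small grey (405,201) and the steel one in the press seat under the crosshead (side view (313,325)). By colour and size it is the one in the press. The only crank is the dark one.

```bash
python3 - <<'E'
from h import *
d=look("top")
b=atz(d,243.2,263.2,36);k=atz(d,263.2,244.8,60);s=atz(d,424.4,258,178)
print(b,k,s,np.hypot(*(k-b)[:2]),np.degrees(np.arctan2(*(k-b)[1::-1])))
P=cloud(d)
def comp(zlo,zhi,c,r):
    m=(P[...,2]>zlo)&(P[...,2]<zhi)&(np.hypot(P[...,0]-c[0],P[...,1]-c[1])<r); return P[m]
q=comp(30,42,b,25);print("boss",len(q),q.mean(0),cv2.minAreaRect(q[:,:2].astype(np.float32)))
q=comp(52,68,k,25);print("knob",len(q),q.mean(0) if len(q) else 0)
q=comp(168,186,s,25);print("sp",len(q),q.mean(0) if len(q) else 0)
q=comp(138,151,s,95);print("cross",len(q),q.mean(0),cv2.minAreaRect(q[:,:2].astype(np.float32)))
print(env.state())
w=look("wrist");save(w,"w0.png");print(np.linalg.inv(w["world_to_cam"]).round(2),w["camera_matrix"])
E
```

```text
[539.10479439 395.21458273  36.        ] [573.52609101 353.75914119  60.        ] [544.39663113  69.42881253 178.        ] 53.88301490012654 -50.29646079761837
boss 177 [538.27837679 396.44056764  36.31143745] ((538.105712890625, 396.92083740234375), (25.86654281616211, 26.376033782958984), 43.376556396484375)
knob 83 [575.89114543 356.57680287  59.70846866]
sp 80 [544.61493463  67.36767432 175.91492061]
cross 1837 [544.28950132  68.13328507 146.30059587] ((544.655517578125, 66.51665496826172), (46.02022171020508, 146.31556701660156), 11.156970024108887)
{'t': 1.1, 'joints': array([ 1.16441468e+00,  4.90901464e-01,  1.55890694e+00, -1.07316143e-05,
        1.09169295e+00, -1.05570268e-01]), 'qvel': array([-0.00080223, -0.00073551,  0.00040962,  0.00081174,  0.00034463,
        0.00038243]), 'tau': array([ 1.08290085e-03, -6.12482643e+01, -2.58423883e+01,  6.93122204e-02,
        4.46300826e-02, -8.65113975e-06]), 'eef_pos': array([185.1503074 , 596.95494659, 292.25764026]), 'tcp_rot': array([3.14150286e+00, 1.90918559e-05, 2.84078622e+00]), 'ft_force': array([ 0.3606395 , -0.03238418,  0.3627243 ]), 'moment': array([ 0.08358005, -0.0182888 ,  0.01490878]), 'grip_force': 0.0, 'opening': 1.0013601911665646}
[[ 3.0000e-01 -9.1000e-01 -2.7000e-01  1.0750e+02]
 [ 9.5000e-01  2.9000e-01  8.0000e-02  6.2164e+02]
 [ 0.0000e+00 -2.9000e-01  9.6000e-01  3.8430e+02]
 [ 0.0000e+00  0.0000e+00  0.0000e+00  1.0000e+00]] [[364.3942101    0.         323.42130047]
 [  0.         364.3942101  244.6199365 ]
 [  0.           0.           1.        ]]
```

```bash
python3 - <<'E'
from h import *
d=look("top");P=cloud(d);m=P[...,2]>90
H,xe,ye=np.histogram2d(P[m][:,0],P[m][:,1],bins=[range(100,1000,100),range(-200,900,100)])
print(H.astype(int))
s=look("side");save(s,"sidez.png",(255,240,385,370),4.5)
Q=cloud(s)
for v in range(285,345,4): print(v,[tuple(Q[v,u].round().astype(int)) for u in (309,313,317)])
E
```

```text
[[   0    0    0    0    0    0    0    0   11    0]
 [   0    0    0    0    0    0    0    0  560    0]
 [   0    0    0    0    0    0    0    0    0    0]
 [   0    0    0    0    0    0    0    0    0    0]
 [   0   55 1545  617 1200    0    0    0  884  542]
 [   0    0    0    0    0    0    0    0 1673  920]
 [   0    0    0    0    0    0    0    0 1609  921]
 [2374 2332 2152 2601 2570 2626 2387 2370 3741 1204]]
285 [(np.int64(526), np.int64(47), np.int64(144)), (np.int64(533), np.int64(45), np.int64(144)), (np.int64(539), np.int64(40), np.int64(147))]
289 [(np.int64(525), np.int64(43), np.int64(138)), (np.int64(529), np.int64(34), np.int64(146)), (np.int64(536), np.int64(32), np.int64(146))]
293 [(np.int64(525), np.int64(42), np.int64(130)), (np.int64(528), np.int64(28), np.int64(143)), (np.int64(534), np.int64(24), np.int64(145))]
297 [(np.int64(528), np.int64(50), np.int64(111)), (np.int64(529), np.int64(30), np.int64(131)), (np.int64(531), np.int64(17), np.int64(143))]
301 [(np.int64(532), np.int64(61), np.int64(90)), (np.int64(531), np.int64(38), np.int64(113)), (np.int
[... 741 characters left out ...]

325 [(np.int64(530), np.int64(54), np.int64(33)), (np.int64(537), np.int64(51), np.int64(34)), (np.int64(544), np.int64(49), np.int64(34))]
329 [(np.int64(530), np.int64(51), np.int64(25)), (np.int64(537), np.int64(49), np.int64(26)), (np.int64(544), np.int64(48), np.int64(24))]
333 [(np.int64(528), np.int64(44), np.int64(22)), (np.int64(535), np.int64(43), np.int64(21)), (np.int64(542), np.int64(40), np.int64(22))]
337 [(np.int64(525), np.int64(37), np.int64(20)), (np.int64(533), np.int64(38), np.int64(16)), (np.int64(540), np.int64(34), np.int64(19))]
341 [(np.int64(523), np.int64(30), np.int64(17)), (np.int64(531), np.int64(29), np.int64(15)), (np.int64(538), np.int64(27), np.int64(15))]
```

View pics/sidez.png

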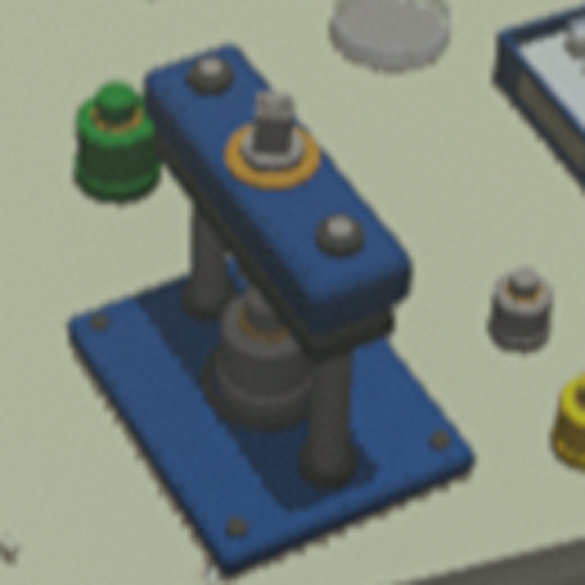

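>>> {"api": "jog_arm", "payload": {
  "motion": [
    [0,0,0,-57,-12.5,0,95],
    [0,0,0,-57,-12.5,0,95],
    [0,0,0,-57,-12.5,0,95],
    [0,0,0,-57,-12.5,0,95],
    [0,0,0,-57,-12.5,20,95],
    [0,0,0,-57,-12.5,20,95],
    [0,0,0,-54.5,-12,20,95],
    [0,0,9.8,0,0,10,95],
    [0,0,9.8,0,0,10,95],
    [0,0,9.8,0,0,0,95]
  ]
}}

```text
t: 2.5
eef_pos: [538.1, 396.0, 211.2]
tcp_rot: [-3.14, -0.0, 2.322]
ft_force: [-0.2, -0.3, -0.5]
opening: 0.994
grip_force: 0.0
```

The crop shows the press with the grey steel die in its seat under the platen (crop (265,350)). The screw's square end is at crop (273,115) and the look-alike grey die at (520,312) is smaller. Next I take a close look at the crank from the wrist.

```bash
python3 - <<'E'
from h import *
w=look("wrist");save(w,"w1.png")
P=cloud(w);c=(538,396.5)
r=np.hypot(P[...,0]-c[0],P[...,1]-c[1])
m=(abs(P[...,2]-36)<5)&(r<26);q=P[m];print("boss",len(q),q.mean(0),cv2.minAreaRect(q[:,:2].astype(np.float32)))
m=(abs(P[...,2]-60)<5)&(r<80);q=P[m];print("knob",len(q),q.mean(0),cv2.minAreaRect(q[:,:2].astype(np.float32)))
E
```

```text
boss 1093 [536.5310189  401.77935258  35.6904341 ] ((536.9585571289062, 401.1565246582031), (25.543529510498047, 25.646217346191406), 43.03285217285156)
knob 450 [573.8747571  362.53657181  59.159604  ] ((574.9110107421875, 361.9675598144531), (18.156505584716797, 17.037553787231445), 42.6707878112793)
```

View pics/w1.png

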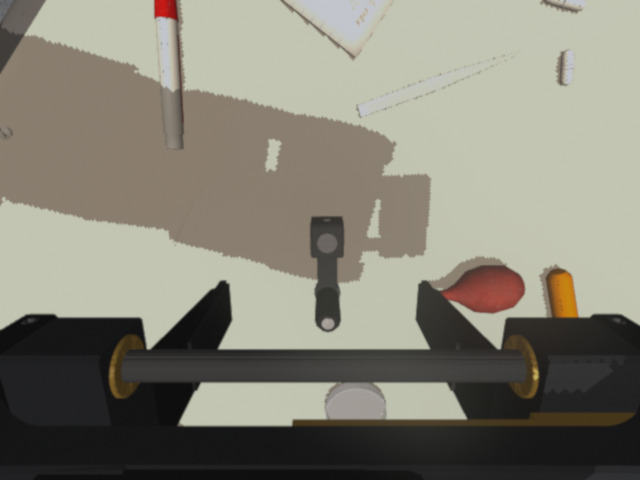

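The wrist picture shows the boss at (327,240) and the knob at (328,318), centred between the fingers at about column 324. Wrist and top disagree by about 4 mm, so I lower the hand and look again.

>>> {"api": "jog_arm", "payload": {
  "motion": [
    [0,0,0,3,2,40,95],
    [0,0,0,0,0,41,95],
    [0,0,0,0,0,0,95]
  ]
}}

```text
t: 2.92
eef_pos: [536.6, 399.4, 128.8]
tcp_rot: [-3.137, -0.001, 2.33]
ft_force: [0.4, -1.0, 1.0]
opening: 1.0
grip_force: 0.0
```

```bash
python3 - <<'E'
from h import *
w=look("wrist")
P=cloud(w);c=(537.5,399.5)
r=np.hypot(P[...,0]-c[0],P[...,1]-c[1])
m=(abs(P[...,2]-36)<4)&(r<26);q=P[m];print("boss",len(q),q.mean(0),cv2.minAreaRect(q[:,:2].astype(np.float32)))
s=env.state();print(s["eef_pos"],np.degrees(s["tcp_rot"]))
y=s["tcp_rot"][2];dd=np.array(cv2.minAreaRect(q[:,:2].astype(np.float32))[0])-s["eef_pos"][:2]
print("tool dx,dy",dd@[np.cos(y),np.sin(y)],dd@[np.sin(y),-np.cos(y)])
T=w["world_to_cam"]@np.array([*s["eef_pos"],1]);print(T)
E
```

```text
boss 2013 [536.49419461 401.7432937   35.71758025] ((537.1881713867188, 400.92706298828125), (25.839027404785156, 25.841732025146484), 43.76022720336914)
[537.40518186 399.91120874 130.98240079] [-1.79909051e+02 -2.20726796e-02  1.33464215e+02]
tool dx,dy 0.8865930343280723 0.5413004616240411
[   0.58024378  -52.97028896 -109.47411283    1.        ]
```

>>> {"api": "jog_arm", "payload": {
  "motion": [
    [0,0,0,1,0.5,24,95],
    [0,0,0,0,0,23,60],
    [0,0,0,0,0,0,24],
    [0,0,0,0,0,0,20],
    [0,0,0,0,0,0,20],
    [0,0,0,0,0,0,20],
    [0,0,0,0,0,0,20]
  ]
}}

```text
t: 3.85
eef_pos: [537.2, 401.1, 84.7]
tcp_rot: [3.141, 0.0, 2.328]
ft_force: [0.2, 0.1, -0.3]
opening: 0.427
grip_force: 0.0
```

>>> {"api": "jog_arm", "payload": {
  "motion": [
    [0,0,0,0,0,0,20],
    [0,0,0,0,0,0,20],
    [0,0,0,0,0,0,20],
    [0,0,0,0,0,0,20]
  ]
}}

```text
t: 4.35
eef_pos: [537.1, 401.0, 84.3]
tcp_rot: [-3.142, -0.0, 2.328]
ft_force: [-0.3, -0.7, -0.1]
opening: 0.273
grip_force: 30.0
```

>>> {"api": "jog_arm", "payload": {
  "motion": [
    [0,0,0,0,0,-40,20],
    [0,0,0,0,0,-60,20],
    [0,0,0,0,0,-60,20],
    [0,0,0,-37,-28,-26,20],
    [0,0,0,-37,-28,0,20],
    [0,0,0,-37,-28,0,20],
    [0,0,0,-37,-28,0,20],
    [0,0,0,-37,-28,0,20],
    [0,0,0,-37,-28,0,20],
    [0,0,0,-37,-28,0,20]
  ]
}}

```text
t: 5.6
eef_pos: [572.4, 76.6, 270.0]
tcp_rot: [-3.141, -0.0, 2.328]
ft_force: [1.2, -0.4, -1.7]
opening: 0.271
grip_force: 30.0
```

>>> {"api": "jog_arm", "payload": {
  "motion": [
    [0,0,0,-38,-28,0,20],
    [0,0,0,0,0,5,20],
    [0,0,0,0,0,0,20],
    [0,0,0,0,0,0,20]
  ]
}}

```text
t: 6.1
eef_pos: [578.1, 32.3, 265.2]
tcp_rot: [-3.142, -0.0, 2.329]
ft_force: [-0.3, 0.5, -1.7]
opening: 0.274
grip_force: 30.0
```

```bash
python3 - <<'E'
from h import *
w=look("wrist");save(w,"w2.png")
s=env.state();print(s["eef_pos"],np.degrees(s["tcp_rot"]),s["grip_force"],s["opening"],s["ft_force"])
P=cloud(w);c=(544.5,68.5)
r=np.hypot(P[...,0]-c[0],P[...,1]-c[1])
for lo,hi,R in ((176,182,15),(158,174,15),(150,157,20),(143,149,95)):
    m=(P[...,2]>lo)&(P[...,2]<hi)&(r<R);q=P[m];
    if len(q)>5: print(lo,len(q),q.mean(0).round(2),cv2.minAreaRect(q[:,:2].astype(np.float32)))
print("spindle px",(w["camera_matrix"]@((w["world_to_cam"]@[544.5,68.5,178,1])[:3]*[1,-1,-1])))
T=w["world_to_cam"]@[544.5,68.5,178,1];K=w["camera_matrix"];print(K[0,2]+K[0,0]*T[0]/-T[2],K[1,2]-K[1,1]*T[1]/-T[2])
E
```

```text
[578.14877833  32.29198157 265.23622423] [ 1.79996546e+02 -1.01233716e-02  1.33444510e+02] 29.995872974395752 0.2720036875773939 [ 0.11253002 -0.00396002 -0.37709801]
176 320 [543.56  69.77 177.19] ((543.715576171875, 69.73674774169922), (10.314976692199707, 10.7101469039917), 57.91313171386719)
158 326 [542.16  71.02 170.95] ((543.7900390625, 69.72462463378906), (14.01650619506836, 14.240635871887207), 67.1036605834961)
150 648 [541.21  72.5  153.41] ((543.662841796875, 71.76295471191406), (29.2189884185791, 27.32440948486328), 44.20086669921875)
143 13836 [541.02  77.89 145.54] ((543.5816650390625, 69.91688537597656), (43.772315979003906, 143.0706329345703), 11.06984806060791)
spindle px [58556.03839179 36970.04945447   181.00619017]
323.5029605204815 204.24743164979085
```

View pics/w2.png

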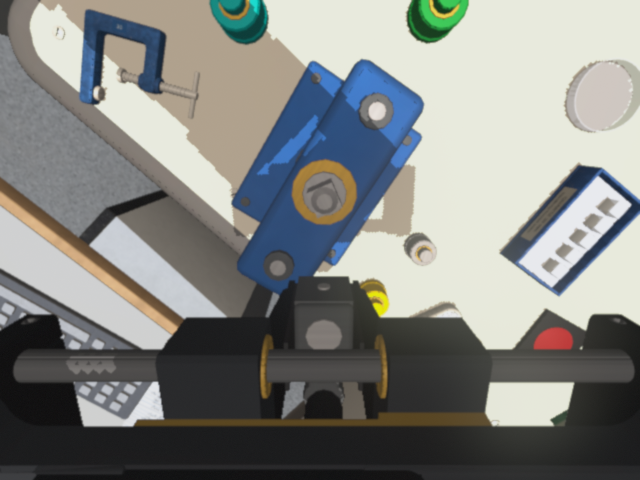

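The picture shows the screw's square end at (323,200) on its shoulder, and the held boss top at (323,300–340). I zoom to get the angle of the square and measure the held boss in the same camera.

```bash
python3 - <<'E'
from h import *
w=look("wrist");save(w,"w3.png",(283,155,368,345),3)
P=cloud(w);s=env.state();e=s["eef_pos"]
r=np.hypot(P[...,0]-e[0],P[...,1]-e[1])
m=(abs(P[...,2]-216.5)<4)&(r<22);q=P[m];print("boss",len(q),q.mean(0),cv2.minAreaRect(q[:,:2].astype(np.float32)))
r=np.hypot(P[...,0]-543.7,P[...,1]-69.8)
for lo in (158,162,166,170,172,174):
    m=(P[...,2]>lo)&(P[...,2]<180)&(r<13);q=P[m];print(lo,len(q),cv2.minAreaRect(q[:,:2].astype(np.float32)))
m=(P[...,2]>176)&(r<13)
print("tip",P[(P[...,2]>177)&(r<8)].mean(0))
E
```

```text
boss 2971 [575.55015955  35.50011741 216.78799932] ((576.7424926757812, 33.902400970458984), (36.21673583984375, 22.42327308654785), 43.81188201904297)
158 857 ((543.7545776367188, 69.69467163085938), (14.06153678894043, 14.207742691040039), 66.95567321777344)
162 836 ((543.7552490234375, 69.69578552246094), (14.055533409118652, 14.207018852233887), 66.92127990722656)
166 806 ((543.77978515625, 69.68548583984375), (14.052294731140137, 14.15416145324707), 66.95567321777344)
170 774 ((543.7962036132812, 69.6655044555664), (14.047085762023926, 14.106269836425781), 66.77345275878906)
172 754 ((543.784912109375, 69.66322326660156), (14.015301704406738, 14.127341270446777), 66.95567321777344)
174 540 ((543.7516479492188, 69.90531921386719), (13.514220237731934, 13.809345245361328), 66.96268463134766)
tip [543.79606945  69.81839892 177.69830643]
```

View pics/w3.png

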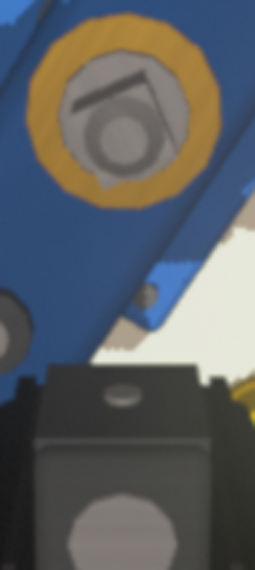

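>>> {"api": "jog_arm", "payload": {
  "motion": [
    [0,0,0,0,0,-10,20],
    [0,0,0,25.4,0.4,0,20],
    [0,0,0,25.4,0.4,0,20],
    [0,0,-7.8,0,0,0,20],
    [0,0,-7.8,0,0,0,20],
    [0,0,-7.8,0,0,0,20],
    [0,0,0,0,0,0,20],
    [0,0,0,0,0,0,20]
  ]
}}

```text
t: 7.2
eef_pos: [543.7, 69.1, 275.4]
tcp_rot: [3.141, 0.0, 2.734]
ft_force: [0.2, 0.2, -2.2]
opening: 0.275
grip_force: 30.0
```

```bash
python3 - <<'E'
from h import *
s=env.state();e=s["eef_pos"];print(e,np.degrees(s["tcp_rot"]),s["ft_force"],s["moment"],s["grip_force"])
y=s["tcp_rot"][2];dd=np.array([543.76,69.75])-e[:2]
print("tool dx,dy",dd@[np.cos(y),np.sin(y)],dd@[np.sin(y),-np.cos(y)])
# crank arm angle from the top camera: knob
d=look("top");P=cloud(d);r=np.hypot(P[...,0]-594.3,P[...,1]-48.2)
m=(r<20)&(P[...,2]>225)&(P[...,2]<262);q=P[m];print(len(q),q.mean(0) if len(q) else 0)
E
```

```text
[543.74524066  69.11608772 275.42036297] [1.79992287e+02 8.23209744e-03 1.56622206e+02] [ 0.24775191  0.1628054  -2.19166867] [-0.01376063  0.05944849 -0.00833758] 29.995979759842157
tool dx,dy 0.23798371237323115 0.5877298454962103
0 0
```

>>> {"api": "jog_arm", "payload": {
  "motion": [
    [0,0,-0.2,0.2,0.6,8,20],
    [0,0,0,0,0,2,20],
    [0,0,0,0,0,2,20],
    [0,0,0,0,0,1,20],
    [0,0,0,0,0,1,20],
    [0,0,0,0,0,0,20]
  ]
}}

```text
t: 8.0
eef_pos: [544.0, 69.4, 261.2]
tcp_rot: [3.141, -0.0, 2.739]
ft_force: [-0.2, 0.7, -1.8]
opening: 0.271
grip_force: 30.0
```

>>> {"api": "jog_arm", "payload": {
  "motion": [
    [0,0,0,0,0,1,20],
    [0,0,0,0,0,0,20]
  ]
}}

```text
t: 8.25
eef_pos: [544.0, 69.4, 260.2]
tcp_rot: [3.142, -0.0, 2.74]
ft_force: [0.1, 0.4, -1.0]
opening: 0.274
grip_force: 30.0
```

>>> {"api": "jog_arm", "payload": {
  "motion": [
    [0,0,0,0,0,1,20],
    [0,0,0,0,0,0,20]
  ]
}}

```text
t: 8.5
eef_pos: [544.0, 69.4, 259.2]
tcp_rot: [3.142, -0.0, 2.74]
ft_force: [0.0, 0.7, -1.8]
opening: 0.264
grip_force: 30.0
```

>>> {"api": "jog_arm", "payload": {
  "motion": [
    [0,0,0,0,0,1,20],
    [0,0,0,0,0,0.5,20],
    [0,0,0,0,0,0,20]
  ]
}}

```text
t: 8.88
eef_pos: [544.0, 69.4, 257.9]
tcp_rot: [3.141, 0.0, 2.74]
ft_force: [-0.7, -0.1, 1.0]
opening: 0.271
grip_force: 30.0
```

>>> {"api": "jog_arm", "payload": {
  "motion": [
    [0,0,0,0,0,1,20],
    [0,0,0,0,0,0.5,20],
    [0,0,0,0,0,0,20]
  ]
}}

```text
t: 9.25
eef_pos: [543.8, 69.4, 256.0]
tcp_rot: [-3.141, -0.001, 2.74]
ft_force: [-2.3, 0.4, -2.7]
opening: 0.275
grip_force: 30.0
```

>>> {"api": "jog_arm", "payload": {
  "motion": [
    [0,0,0,0.3,0,1,20],
    [0,0,0,0,0,1,20],
    [0,0,0,0,0,1,20],
    [0,0,0,0,0,0,20]
  ]
}}

```text
t: 9.75
eef_pos: [543.7, 69.5, 253.1]
tcp_rot: [3.142, -0.0, 2.739]
ft_force: [-1.3, -0.6, -2.4]
opening: 0.273
grip_force: 30.0
```

>>> {"api": "jog_arm", "payload": {
  "motion": [
    [0,0,0,0,0,1,20],
    [0,0,0,0,0,1,20],
    [0,0,0,0,0,1,20],
    [0,0,0,0,0,0,20]
  ]
}}

```text
t: 10.25
eef_pos: [543.7, 69.5, 250.1]
tcp_rot: [3.142, -0.0, 2.74]
ft_force: [-1.9, 1.1, -2.9]
opening: 0.272
grip_force: 30.0
```

Sliding on freely; home is at a TCP height of about 238.3.

>>> {"api": "jog_arm", "payload": {
  "motion": [
    [0,0,0,0.2,0,1.5,20],
    [0,0,0,0,0,1.5,20],
    [0,0,0,0,0,1.5,20],
    [0,0,0,0,0,1.5,20],
    [0,0,0,0,0,0,20]
  ]
}}

```text
t: 10.88
eef_pos: [543.5, 69.6, 244.1]
tcp_rot: [3.142, -0.0, 2.74]
ft_force: [-0.1, -0.1, -2.4]
opening: 0.275
grip_force: 30.0
```

>>> {"api": "jog_arm", "payload": {
  "motion": [
    [0,0,0,0,0,1.5,20],
    [0,0,0,0,0,1.5,20],
    [0,0,0,0,0,1,20],
    [0,0,0,0,0,0,20]
  ]
}}

```text
t: 11.38
eef_pos: [543.5, 69.6, 240.1]
tcp_rot: [3.142, -0.0, 2.74]
ft_force: [-0.1, -0.4, -2.2]
opening: 0.271
grip_force: 30.0
```

>>> {"api": "jog_arm", "payload": {
  "motion": [
    [0,0,0,0,0,0.6,20],
    [0,0,0,0,0,0.6,20],
    [0,0,0,0,0,0,20]
  ]
}}

```text
t: 11.75
eef_pos: [543.5, 69.6, 239.0]
tcp_rot: [3.142, -0.0, 2.74]
ft_force: [-0.4, -0.2, -2.2]
opening: 0.275
grip_force: 30.0
```

>>> {"api": "jog_arm", "payload": {
  "motion": [
    [0,0,0,0,0,0,48],
    [0,0,0,0,0,0,48],
    [0,0,0,0,0,0,48],
    [0,0,0,0,0,-20,48],
    [0,0,0,0,0,-41,48],
    [0,0,0,-27.5,0,0,48],
    [0,0,0,-27.5,0,0,48],
    [0,0,0,0,0,0,48]
  ]
}}

```text
t: 12.75
eef_pos: [595.1, 47.5, 299.7]
tcp_rot: [3.141, 0.0, 2.739]
ft_force: [0.0, -0.3, -0.5]
opening: 0.507
grip_force: 0.0
```

```bash
python3 - <<'E'
from h import *
s=env.state();e=s["eef_pos"];print(e,np.degrees(s["tcp_rot"]),s["ft_force"],s["opening"])
d=look("top");P=cloud(d)
w=look("wrist");W=cloud(w);save(w,"w4.png")
for n,P in (("top",P),("wrist",W)):
    r=np.hypot(P[...,0]-543.5,P[...,1]-69.6)
    m=(r<20)&(abs(P[...,2]-190)<5);q=P[m]
    if len(q)>5: print(n,"boss",len(q),q.mean(0),cv2.minAreaRect(q[:,:2].astype(np.float32)))
    m=(np.hypot(P[...,0]-594,P[...,1]-48)<18)&(abs(P[...,2]-214)<5);q=P[m]
    if len(q)>5: print(n,"knob",len(q),q.mean(0))
E
```

```text
[595.08522829  47.46095099 299.69629231] [1.79991395e+02 1.04683553e-02 1.56912906e+02] [ 0.01621893 -0.30563545 -0.45925571] 0.5070925804993729
top boss 249 [545.47073236  67.51742883 190.8464198 ] ((545.6456909179688, 66.79269409179688), (26.123207092285156, 26.098960876464844), 65.91316223144531)
wrist boss 2145 [544.19329501  70.13947851 189.94668977] ((544.6287231445312, 69.84881591796875), (26.051164627075195, 25.893651962280273), 66.33264923095703)
wrist knob 850 [594.15532537  48.85360542 212.79500342]
```

View pics/w4.png

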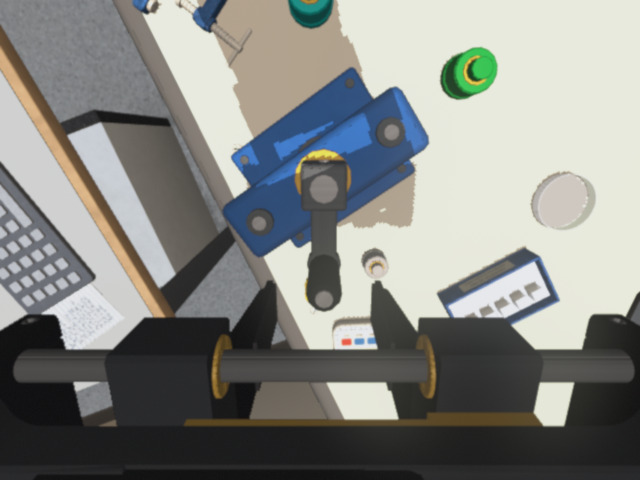

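The picture shows the crank home on the screw (boss at (323,185), knob at (323,295)) with its top at z = 190 mm, as it must be. Next I grip the knob.

>>> {"api": "jog_arm", "payload": {
  "motion": [
    [0,0,0,0.9,0,20,48],
    [0,0,0,0,0,20,48],
    [0,0,0,0,0,0,14],
    [0,0,0,0,0,0,14],
    [0,0,0,0,0,0,14],
    [0,0,0,0,0,0,14],
    [0,0,0,0,0,0,14],
    [0,0,0,0,0,0,14]
  ]
}}

```text
t: 13.85
eef_pos: [593.5, 48.4, 260.4]
tcp_rot: [3.141, 0.001, 2.739]
ft_force: [0.9, -1.4, 4.1]
opening: 0.204
grip_force: 30.0
```

```bash
cat > g.py <<'E'
import sys; from h import *
# rows for clockwise arc: start angle a0 (crank angle deg, world), total, step ; tool yaw const
s=env.state();e=s["eef_pos"];y=s["tcp_rot"][2];f=s["ft_force"]
C=np.array([float(sys.argv[4]),float(sys.argv[5])]) if len(sys.argv)>5 else np.array([543.8,69.7])
v=e[:2]-C;a=np.arctan2(v[1],v[0]);print("t",s["t"],"pose",e.round(2),"yaw",np.degrees(y).round(2),"ang",np.degrees(a).round(1),"R",np.hypot(*v).round(2),"grip",s["grip_force"].__round__(1) if not hasattr(s["grip_force"],"shape") else s["grip_force"],s["opening"])
t=np.array([np.sin(a),-np.cos(a)]);print("f",f.round(2),"tang",(f[:2]@t).round(2),"rad",(f[:2]@v/np.hypot(*v)).round(2))
a0=np.radians(float(sys.argv[1]));n=int(sys.argv[2]);st=np.radians(float(sys.argv[3]))
p=55*np.array([[np.cos(a0-i*st),np.sin(a0-i*st)] for i in range(n+1)]);d=np.diff(p,axis=0)
print([[0,0,0,round(float(q@[np.cos(y),np.sin(y)]),1),round(float(q@[np.sin(y),-np.cos(y)]),1),0,14] for q in d])
E
python3 g.py -23.4 9 12; python3 g.py -131.4 10 12
```

```text
t 13.85 pose [593.53  48.38 260.45] yaw 156.96 ang -23.2 R 54.1 grip 30.0 0.20365613150359782
f [ 0.93 -1.44  4.1 ] tang 0.95 rad 1.42
[[0, 0, 0, 1.3, -11.4, 0, 14], [0, 0, 0, 3.6, -10.9, 0, 14], [0, 0, 0, 5.8, -9.9, 0, 14], [0, 0, 0, 7.7, -8.5, 0, 14], [0, 0, 0, 9.3, -6.7, 0, 14], [0, 0, 0, 10.5, -4.6, 0, 14], [0, 0, 0, 11.3, -2.3, 0, 14], [0, 0, 0, 11.5, 0.1, 0, 14], [0, 0, 0, 11.2, 2.5, 0, 14]]
t 13.85 pose [593.53  48.38 260.45] yaw 156.96 ang -23.2 R 54.1 grip 30.0 0.20365613150359782
f [ 0.93 -1.44  4.1 ] tang 0.95 rad 1.42
[[0, 0, 0, 10.5, 4.7, 0, 14], [0, 0, 0, 9.3, 6.8, 0, 14], [0, 0, 0, 7.6, 8.6, 0, 14], [0, 0, 0, 5.7, 10.0, 0, 14], [0, 0, 0, 3.5, 11.0, 0, 14], [0, 0, 0, 1.1, 11.4, 0, 14], [0, 0, 0, -1.3, 11.4, 0, 14], [0, 0, 0, -3.6, 10.9, 0, 14], [0, 0, 0, -5.8, 9.9, 0, 14], [0, 0, 0, -7.7, 8.5, 0, 14]]
```

>>> {"api": "jog_arm", "payload": {
  "motion": [
    [0,0,0,1.3,-11.4,0,14],
    [0,0,0,3.6,-10.9,0,14],
    [0,0,0,5.8,-9.9,0,14],
    [0,0,0,7.7,-8.5,0,14]
  ]
}}

```text
t: 14.35
eef_pos: [560.2, 17.4, 260.5]
tcp_rot: [3.141, 0.002, 2.739]
ft_force: [3.9, 3.8, 5.2]
opening: 0.201
grip_force: 30.1
```

```bash
python3 g.py -71.4 10 12
```

```text
t 14.35 pose [560.24  17.4  260.46] yaw 156.93 ang -72.5 R 54.83 grip 30.1 0.20129516619422572
f [3.88 3.79 5.16] tang -4.84 rad -2.45
[[0, 0, 0, 9.3, -6.7, 0, 14], [0, 0, 0, 10.5, -4.6, 0, 14], [0, 0, 0, 11.3, -2.3, 0, 14], [0, 0, 0, 11.5, 0.1, 0, 14], [0, 0, 0, 11.2, 2.5, 0, 14], [0, 0, 0, 10.5, 4.7, 0, 14], [0, 0, 0, 9.3, 6.8, 0, 14], [0, 0, 0, 7.6, 8.6, 0, 14], [0, 0, 0, 5.7, 10.0, 0, 14], [0, 0, 0, 3.5, 11.0, 0, 14]]
```

>>> {"api": "jog_arm", "payload": {
  "motion": [
    [0,0,0,9.3,-6.7,0,14],
    [0,0,0,10.5,-4.6,0,14],
    [0,0,0,11.3,-2.3,0,14],
    [0,0,0,11.5,0.1,0,14],
    [0,0,0,11.2,2.5,0,14],
    [0,0,0,10.5,4.7,0,14],
    [0,0,0,9.3,6.8,0,14],
    [0,0,0,7.6,8.6,0,14],
    [0,0,0,5.7,10.0,0,14],
    [0,0,0,3.5,11.0,0,14]
  ]
}}

```text
t: 15.6
eef_pos: [487.4, 80.5, 260.3]
tcp_rot: [-3.139, -0.002, 2.74]
ft_force: [-3.7, -3.1, 10.4]
opening: 0.206
grip_force: 30.0
```

```bash
python3 g.py -191.4 10 12
python3 - <<'E'
from h import *
d=look("top");P=cloud(d);s=env.state()
r=np.hypot(P[...,0]-544,P[...,1]-69)
m=(r<20)&(abs(P[...,2]-190)<6);q=P[m]
if len(q)>5: print("boss",len(q),q.mean(0),cv2.minAreaRect(q[:,:2].astype(np.float32)))
E
```

```text
t 15.6 pose [487.4   80.48 260.32] yaw 156.97 ang 169.2 R 57.42 grip 30.0 0.20560243435041467
f [-3.73 -3.11 10.43] tang -3.76 rad 3.08
[[0, 0, 0, 1.1, 11.4, 0, 14], [0, 0, 0, -1.3, 11.4, 0, 14], [0, 0, 0, -3.6, 10.9, 0, 14], [0, 0, 0, -5.8, 9.9, 0, 14], [0, 0, 0, -7.7, 8.5, 0, 14], [0, 0, 0, -9.3, 6.7, 0, 14], [0, 0, 0, -10.5, 4.6, 0, 14], [0, 0, 0, -11.3, 2.3, 0, 14], [0, 0, 0, -11.5, -0.1, 0, 14], [0, 0, 0, -11.2, -2.5, 0, 14]]
boss 111 [551.41512632  66.17381379 190.6457654 ] ((550.6939697265625, 65.23877716064453), (26.764314651489258, 12.746312141418457), 79.41947937011719)
```

>>> {"api": "jog_arm", "payload": {
  "motion": [
    [0,0,0,1.6,11.4,-0.3,14],
    [0,0,0,-1.3,11.4,0,14],
    [0,0,0,-3.6,10.9,0,14],
    [0,0,0,-5.8,9.9,0,14],
    [0,0,0,-7.7,8.5,0,14],
    [0,0,0,-9.3,6.7,0,14],
    [0,0,0,-10.5,4.6,0,14],
    [0,0,0,-11.3,2.3,0,14],
    [0,0,0,-11.5,-0.1,0,14],
    [0,0,0,-11.2,-2.5,0,14]
  ]
}}

```text
t: 16.9
eef_pos: [578.0, 111.4, 260.6]
tcp_rot: [-3.141, -0.001, 2.74]
ft_force: [-3.4, 4.1, 6.3]
opening: 0.205
grip_force: 30.0
```

```bash
python3 g.py -311.4 5 12; python3 - <<'E'
from h import *
s=look("side");save(s,"side5.png",(285,285,345,345),8)
E
```

```text
t 16.9 pose [578.01 111.41 260.57] yaw 156.98 ang 50.6 R 53.95 grip 30.0 0.20480453381954078
f [-3.39  4.11  6.25] tang -5.22 rad 1.03
[[0, 0, 0, -10.5, -4.7, 0, 14], [0, 0, 0, -9.3, -6.8, 0, 14], [0, 0, 0, -7.6, -8.6, 0, 14], [0, 0, 0, -5.7, -10.0, 0, 14], [0, 0, 0, -3.5, -11.0, 0, 14]]
```

View pics/side5.png

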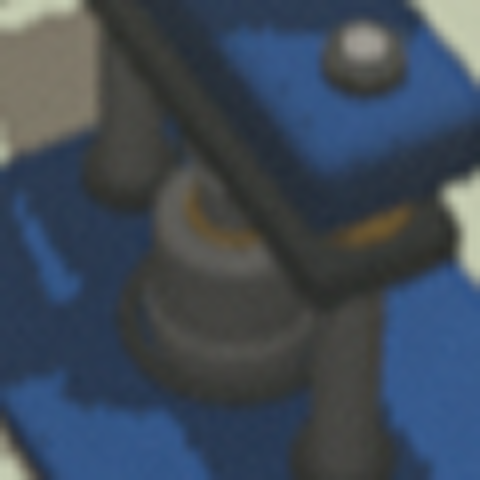

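The picture shows that the platen has come down (underside edge around crop (330,300)). The die is still in its seat and the foot is hidden, so I go on by force from here.

>>> {"api": "jog_arm", "payload": {
  "motion": [
    [0,0,0,-10.5,-4.7,0,14],
    [0,0,0,-9.3,-6.8,0,14],
    [0,0,0,-7.6,-8.6,0,14],
    [0,0,0,-5.7,-10.0,0,14]
  ]
}}

```text
t: 17.45
eef_pos: [597.1, 70.6, 260.5]
tcp_rot: [3.141, -0.0, 2.739]
ft_force: [1.8, 4.4, 5.0]
opening: 0.202
grip_force: 30.0
```

```bash
python3 g.py -359.4 10 12
```

```text
t 17.45 pose [597.06  70.58 260.51] yaw 156.96 ang 0.9 R 53.26 grip 30.0 0.20215771752720343
f [1.83 4.35 5.05] tang -4.32 rad 1.91
[[0, 0, 0, -3.5, -11.0, 0, 14], [0, 0, 0, -1.1, -11.4, 0, 14], [0, 0, 0, 1.3, -11.4, 0, 14], [0, 0, 0, 3.6, -10.9, 0, 14], [0, 0, 0, 5.8, -9.9, 0, 14], [0, 0, 0, 7.7, -8.5, 0, 14], [0, 0, 0, 9.3, -6.7, 0, 14], [0, 0, 0, 10.5, -4.6, 0, 14], [0, 0, 0, 11.3, -2.3, 0, 14], [0, 0, 0, 11.5, 0.1, 0, 14]]
```

>>> {"api": "jog_arm", "payload": {
  "motion": [
    [0,0,0,-3.5,-11.0,0,14],
    [0,0,0,-1.1,-11.4,0,14],
    [0,0,0,1.3,-11.4,0,14]
  ]
}}

```text
t: 17.82
eef_pos: [587.0, 37.9, 260.6]
tcp_rot: [3.141, 0.001, 2.739]
ft_force: [2.9, 3.2, 4.4]
opening: 0.201
grip_force: 30.0
```

>>> {"api": "jog_arm", "payload": {
  "motion": [
    [0,0,0,3.6,-10.9,0,14],
    [0,0,0,5.8,-9.9,0,14],
    [0,0,0,7.7,-8.5,0,14]
  ]
}}

```text
t: 18.2
eef_pos: [559.7, 17.5, 260.7]
tcp_rot: [3.141, 0.002, 2.739]
ft_force: [4.5, 1.0, 4.9]
opening: 0.203
grip_force: 30.0
```

```bash
python3 g.py -71.4 10 12
```

```text
t 18.2 pose [559.74  17.48 260.67] yaw 156.95 ang -73.0 R 54.6 grip 30.0 0.20255645984960036
f [4.47 0.97 4.88] tang -4.56 rad 0.38
[[0, 0, 0, 9.3, -6.7, 0, 14], [0, 0, 0, 10.5, -4.6, 0, 14], [0, 0, 0, 11.3, -2.3, 0, 14], [0, 0, 0, 11.5, 0.1, 0, 14], [0, 0, 0, 11.2, 2.5, 0, 14], [0, 0, 0, 10.5, 4.7, 0, 14], [0, 0, 0, 9.3, 6.8, 0, 14], [0, 0, 0, 7.6, 8.6, 0, 14], [0, 0, 0, 5.7, 10.0, 0, 14], [0, 0, 0, 3.5, 11.0, 0, 14]]
```

>>> {"api": "jog_arm", "payload": {
  "motion": [
    [0,0,0,9.3,-6.7,0,14],
    [0,0,0,10.5,-4.6,0,14],
    [0,0,0,11.3,-2.3,0,14]
  ]
}}

```text
t: 18.58
eef_pos: [525.6, 16.9, 260.7]
tcp_rot: [-3.141, 0.002, 2.739]
ft_force: [4.0, -2.6, 5.3]
opening: 0.204
grip_force: 30.0
```

>>> {"api": "jog_arm", "payload": {
  "motion": [
    [0,0,0,11.5,0.1,0,14],
    [0,0,0,11.2,2.5,0,14],
    [0,0,0,10.5,4.7,0,14]
  ]
}}

```text
t: 18.95
eef_pos: [497.3, 36.7, 260.6]
tcp_rot: [-3.14, 0.0, 2.74]
ft_force: [2.5, -3.7, 7.2]
opening: 0.202
grip_force: 30.0
```

```bash
python3 g.py -143.4 1 12
```

```text
t 18.95 pose [497.31  36.74 260.64] yaw 156.97 ang -144.7 R 56.99 grip 30.0 0.2016782179239675
f [ 2.55 -3.74  7.18] tang -4.52 rad 0.08
[[0, 0, 0, 9.3, 6.8, 0, 14]]
```

Wound 480° and still free (about 4.5 N), so I go on.

>>> {"api": "jog_arm", "payload": {
  "motion": [
    [0,0,0,9.3,6.8,0,14],
    [0,0,0,7.6,8.6,0,14],
    [0,0,0,5.7,10.0,0,14]
  ]
}}

```text
t: 19.32
eef_pos: [486.2, 69.3, 260.5]
tcp_rot: [-3.14, -0.001, 2.74]
ft_force: [-0.5, -3.6, 6.7]
opening: 0.205
grip_force: 30.0
```

>>> {"api": "jog_arm", "payload": {
  "motion": [
    [0,0,0,3.5,11.0,0,14],
    [0,0,0,1.1,11.4,0,14],
    [0,0,0,-1.3,11.4,0,14]
  ]
}}

```text
t: 19.7
eef_pos: [496.3, 101.7, 260.4]
tcp_rot: [-3.139, -0.002, 2.74]
ft_force: [-0.8, -4.9, 7.2]
opening: 0.205
grip_force: 30.0
```

```bash
python3 g.py -215.4 1 12
```

```text
t 19.7 pose [496.35 101.75 260.38] yaw 157.0 ang 146.0 R 57.26 grip 30.0 0.2053208757887297
f [-0.82 -4.92  7.21] tang -4.54 rad -2.08
[[0, 0, 0, -3.6, 10.9, 0, 14]]
```

>>> {"api": "jog_arm", "payload": {
  "motion": [
    [0,0,0,-3.6,10.9,0,14],
    [0,0,0,-5.8,9.9,0,14],
    [0,0,0,-7.7,8.5,0,14]
  ]
}}

```text
t: 20.08
eef_pos: [523.3, 122.1, 260.3]
tcp_rot: [-3.139, -0.003, 2.74]
ft_force: [-4.7, -3.8, 9.8]
opening: 0.203
grip_force: 30.1
```

>>> {"api": "jog_arm", "payload": {
  "motion": [
    [0,0,0,-9.3,6.7,0,14],
    [0,0,0,-10.5,4.6,0,14],
    [0,0,0,-11.3,2.3,0,14]
  ]
}}

```text
t: 20.45
eef_pos: [557.3, 122.9, 260.4]
tcp_rot: [-3.14, -0.003, 2.74]
ft_force: [-7.1, 2.3, 10.1]
opening: 0.201
grip_force: 30.1
```

```bash
python3 g.py -287.4 1 12
```

```text
t 20.45 pose [557.28 122.88 260.42] yaw 157.0 ang 75.8 R 54.86 grip 30.1 0.20108587698804883
f [-7.1   2.26 10.14] tang -7.44 rad 0.45
[[0, 0, 0, -11.5, -0.1, 0, 14]]
```

>>> {"api": "jog_arm", "payload": {
  "motion": [
    [0,0,0,-11.5,-0.1,0,14]
  ]
}}

```text
t: 20.58
eef_pos: [568.0, 118.4, 260.4]
tcp_rot: [-3.14, -0.003, 2.74]
ft_force: [-5.6, 4.3, 9.6]
opening: 0.205
grip_force: 30.1
```

```bash
python3 g.py -299.4 1 8
```

```text
t 20.575 pose [567.95 118.44 260.45] yaw 156.99 ang 63.6 R 54.39 grip 30.1 0.20485219913890698
f [-5.6   4.33  9.63] tang -6.94 rad 1.4
[[0, 0, 0, -7.5, -1.4, 0, 14]]
```

>>> {"api": "jog_arm", "payload": {
  "motion": [
    [0,0,0,-7.5,-1.4,0,14]
  ]
}}

```text
t: 20.7
eef_pos: [574.5, 114.2, 260.4]
tcp_rot: [-3.141, -0.003, 2.74]
ft_force: [-4.5, 6.9, 10.4]
opening: 0.203
grip_force: 30.0
```

```bash
python3 g.py -307.4 1 8
```

```text
t 20.7 pose [574.51 114.22 260.43] yaw 156.97 ang 55.4 R 54.09 grip 30.0 0.20308281090641783
f [-4.54  6.91 10.43] tang -7.66 rad 3.11
[[0, 0, 0, -7.3, -2.4, 0, 14]]
```

>>> {"api": "jog_arm", "payload": {
  "motion": [
    [0,0,0,0,0,0,32],
    [0,0,0,0,0,0,32],
    [0,0,0,0,0,0,32],
    [0,0,0,0,0,-10,32],
    [0,0,0,0,0,-20,32],
    [0,0,0,0,0,-40,32],
    [0,0,0,0,0,-40,32],
    [0,0,0,-50,0,0,32],
    [0,0,0,-50,0,0,32],
    [0,0,0,0,0,0,32]
  ]
}}

```text
t: 21.95
eef_pos: [669.5, 73.5, 369.7]
tcp_rot: [-3.141, -0.0, 2.738]
ft_force: [-0.1, 0.4, -0.6]
opening: 0.334
grip_force: 0.0
```

```bash
python3 - <<'E'
from h import *
for n in ("top","side"):
    d=look(n);P=cloud(d);r=np.hypot(P[...,0]-544,P[...,1]-69)
    for l,z,R in (("boss",190,20),("knob",214,80)):
        m=(r<R)&(abs(P[...,2]-z)<5);q=P[m]
        if len(q)>5: print(n,l,len(q),q.mean(0),cv2.minAreaRect(q[:,:2].astype(np.float32)))
    if n=="side": save(d,"side6.png",(255,200,405,350),4)
E
```

```text
top boss 246 [544.67061085  67.51234371 190.79782998] ((544.7330932617188, 66.73667907714844), (26.65374183654785, 26.36127281188965), 55.65495681762695)
top knob 112 [575.59672177 113.14111128 213.60751401] ((575.9385986328125, 112.56222534179688), (18.304676055908203, 18.371681213378906), 33.81615447998047)
side boss 176 [542.917303    64.14625866 190.46468998] ((543.7100830078125, 66.68196105957031), (28.03321075439453, 26.593198776245117), 57.53477478027344)
side knob 69 [574.00172458 109.88532712 213.29238733] ((575.2134399414062, 111.6649169921875), (15.425275802612305, 18.030517578125), 76.05049133300781)
```

View pics/side6.png

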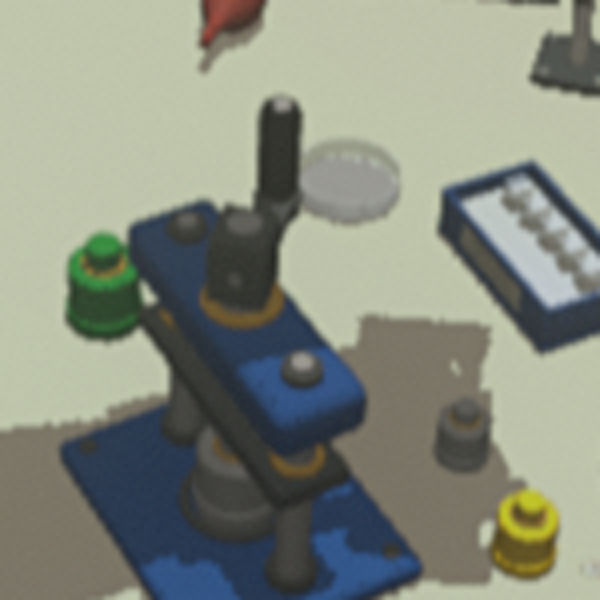

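The crank stands home and upright (boss at crop (240,260), knob at (280,150)). The die is in its seat and the hand is clear. I estimate about 90–120 N on the die, so I hand in.

```bash
python3 -c "
from cell import env
print(env.job_done())"
```

```text
the job is handed in; nothing more can be done
None
```

I handed the job in, but the call returned no verdict. The crank stands fully home on the screw and has been let go. The foot met the plunger at about 1.5 turns, and I nipped it up roughly a quarter turn more. That puts an estimated 90–120 N on the die, inferred from knob force and angle. The die is still in its seat, and the dish and cuvette box looked undisturbed in the last picture; the pipette bulb was only partly in view.

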